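# Bring the empty bay round and restock it with glue

## Task

On the craft table, turn the round wooden caddy by its upright post until its empty bay is centred on the spring catch and clicks home. Then take exactly two glue sticks from the row under the edge of the riser and stand both upright in that bay; the third glue stick and everything else stays where it is.

Things in the scene. Friction and masses are not known exactly. Their poses are not given: they have to be found in the camera images.
- stand: fixed wooden foot of the caddy, 230 mm across, 18 mm high. Origin: on the caddy's vertical turning axis (z), at table level. On its -x side, facing the middle of the table, the block of the spring catch (34 x 40 mm, 22 mm high) sticks out beyond the rim, 164 to 198 mm from the axis; its 16 mm steel roller (top 46 mm up) is sprung against the rim.
- caddy (a joint): angle of the round tray, rad, growing anticlockwise from above; turns from -0.5 to 6.78. Tray 276 mm across, 289 over the ribs on its rim. At 0, and equally at 6.283, the empty bay is centred on the catch. A detent every 1.571 rad, one per bay (roller between two ribs): it draws the tray in over the last 0.06 rad and takes about 4 N at the post to leave.
- caddy_bay (a point): point on the floor of the empty bay, 85 mm from the axis on its middle line; floor 30 mm above the table. The bay is a quarter circle from hub (radius 22, top at 92 mm) to rim (inner radius 132, top at 58 mm), between dividers 6 mm thick with tops at 65 mm. The other three bays hold cartons, pots and markers fixed in place, tops at most 80 mm above the table.
- caddy_post (a point): centre of the top of the upright round wooden post fixed to the tray, 16 mm in diameter, its top 125 mm above the table and the upper 60 mm clear of the dividers; 100 mm from the turning axis, on the divider 135 degrees anticlockwise (seen from above) from the empty bay's middle.
- riser: fixed wooden riser, 270 mm wide (y). Origin: table level, middle of the front row; x points away from the robot. Board underside 150, top 174 mm up, front edge at x = 5 mm, just behind the row's centre line. The row stands on a 4 mm base behind a lip (x -30 to -24, 10 mm high) in four places, y = -84, -28, 28, 84 mm. Posts at |y| = 126, from x = 51 mm; cartons behind, from x = 100.
- glue1: glue stick: white plastic cylinder with a grey cap of the same width, diameter 28, height 92 mm, about 45 g, standing upright in the front row of the riser. Origin: centre of its underside, z up its axis. All three are alike.
- glue2: glue stick: white plastic cylinder with a grey cap of the same width, diameter 28, height 92 mm, about 45 g, standing upright in the front row of the riser. Origin: centre of its underside, z up its axis. All three are alike.
- glue3: glue stick: white plastic cylinder with a grey cap of the same width, diameter 28, height 92 mm, about 45 g, standing upright in the front row of the riser. Origin: centre of its underside, z up its axis. All three are alike.
- paint_pot: white squat paint pot, 38 mm in diameter, 54 mm high, in one of the row's four places: not a glue stick, leave it. Origin: centre of its underside.
- tube1: cardboard tube standing on the table near the robot, diameter 44, height 100 mm; leave it. Origin: centre of its underside.
- tube2: the same kind of tube beyond the caddy and the riser; leave it.
- crayons: yellow carton of crayons standing at the back, 30 x 72 x 92 mm; leave it. Origin: centre of its underside.
- marker: black marker pen lying on the table before the riser, 130 mm long, 14 mm thick, along its x; leave it.

How it is judged:
By the outcome, as a careful person would: the job done as asked, in the order asked, and still so for the second after the job is handed in, with the robot touching nothing.
It also fails if it takes over 72 s, if anything falls off the work surface, if the arm or the gripper's body presses on something with over 40 N, if the wrist force passes 120 N, or if a joint passes its speed limit or range.

## Robot

A 6-joint arm with a two-finger parallel gripper is mounted at the origin on the work surface. World frame = base frame: x ahead of the robot, y to its left, z up, the work surface at z = 0. Lengths are in m, angles in rad, forces in N, time in s.
With the tool pointing down it reaches from about 0.35 to 0.775 m from the base axis. Payload 5.5 kg.
Tool frame: the origin (TCP) lies on the centre line of the jaws, within the pads' length; the fingertips stand 11 mm ahead of it and the grasp point (between the pads) lies 8 mm behind it; z points along the fingers, y is the line along which they close (so a half turn about z gives the same grasp; the last joint's range is limited). The gripper opens to 85 mm and grips with 20 to 120 N. Pads are 22 mm wide; open, the fingers measure 114 mm over their backs; the gripper's body (76 mm by 85 mm) begins 54 mm behind the grasp point. The pads swing forward as they close: fully open they stand 13 mm farther back than shut.
Start: joints at [-1.338, 0.313, 0.046, 1.304, 0, 1.431], TCP at [0.209, -0.536, 0.242] pointing down, gripper open.
Joint ranges: [-2.76, 2.76], [-0.86, 1.69], [-1.03, 1.26], [-2.2, 2.34], [-1.47, 1.5], [-3.14, 3.14]. Speed limits (rad/s): [2.57, 2.57, 3.14, 3.14, 3.14, 3.14].

## Interface

Orientations are given as a unit quaternion [w, x, y, z].
In Python, from workcell import env, viewer, order, models gives the robot as it stands.
- The arm moves only by the tool drive_tool, never from a script. Its argument "series" is a list that holds one entry, the list of rows, each a list of 6 numbers: the shift along the tool's x, y, z each as a share of 120 mm, from -1 to 1, then the turn, a rotation vector about the tool's x, y, z each as a share of 180 degrees, from -1 to 1. A call has 1 to 20 rows; each row shifts and turns the commanded pose from where the row before left it, along the tool's axes as they then stand; what a row does not reach is not made up. A row lasts 1/8 s, in which the tool goes at most 62.5 mm and 10.7 degrees, less where a joint would pass 70% of its speed; a pose out of reach is approached as far as the arm can. A call with a number of a shift or a turn outside -1 to 1 is refused whole. A call with a gripper value outside its range is refused whole. "jaw" is the opening, from -1 (shut) to 1 (fully open), set as the call begins (left out, the last holds). The fingers move at their own pace and stop on an object; "grip_force" is the grip in N (left out, the last holds). Time passes only in rows, so rows that do not move let the fingers close. It gives the time, the measured TCP pose, the force, the opening and the grip force at its end, in the units of the state.
- env.get_state(): the state, without advancing time (a new reading comes with each control period).
- viewer.read_camera(name): name is "scene" or "top"; returns the picture (400x640x3 uint8, red, green, blue); there is no depth.
- viewer.camera_info(name): a dict with "intrinsics" (3x3 intrinsics, pixels), "D" ([k1, k2, p1, p2, k3] as OpenCV has them; the pictures are not rectified), "R" (3x3) and "t" (3): a world point X has camera coordinates R X + t. Camera axes: x right, y down, z forward; pixel columns grow to the right and rows downward; lengths in m; the calibration is good to about 2 mm. A picture is of the moment at which its call begins. camera_info takes no time and is no camera call.
- order.hand_in(): hands the job in; it is judged then, once.
Trained networks look in the newest picture that a camera, given by its name, has taken for a name from the list of things; names that differ only in an ending like _2 or _b are one class to them, and where a whole thing is asked for, a point or a joint stands for the part that bears it (a point fixed in the world has none). Each returns a list of dicts, best first, with "score" (0 to 1); they miss things now and then, are a little off and sometimes report something else, mostly with a low value. They report only what shows in the picture. A call takes as long as a camera call.
- models.silhouettes(label, camera): "region" (400x640 bool, what is visible of it) and "location" ([column, row] in pixels, amid what is visible of it).
The state is a dict: "clock": time; "joint_pos": joint angles; "qvel": joint speeds; "tau": joint torques, N m; "tcp_pos": TCP position; "orientation": TCP orientation; "wrist_force": force on the tool from outside, world axes, zero at the start; "ft_torque": the same for the moment, N m; "finger_gap": finger opening in m; "grip_force": force on a finger pad.
Only numpy, scipy, OpenCV 4.12 (cv2) and the standard library are available. Lean on these libraries where they do the work, as an engineer would, in place of code of your own. Each camera call takes 0.05 s, during which the arm holds its last target. There are 200 camera calls.

## Working session

There is one attempt and no reset: what is moved stays moved. The work goes in short steps, Python scripts to look and compute and a tool call to move; the robot and the scene stay as the last step left them, time stands still between calls to the robot, and variables do not carry over. Pictures are saved under pics/ and viewed, at most 10 in all, crops included, and the job is handed in when it is done.

Besides the shell and the picture viewer there is one more tool, called after ">>>" in YAML: its name, and indented under it one key for each argument. drive_tool: Moves the arm, as the interface text tells. Its arguments: {"type":"object","properties":{"series":{"type":"array"},"jaw":{"type":"number"},"grip_force":{"type":"number"}},"required":["series"]}

```bash
mkdir -p pics; ls; python3 - <<'E'
from workcell import env, viewer, order, models
import cv2, numpy as np
np.set_printoptions(precision=4,suppress=True)
for c in ("scene","top"):
    im=viewer.read_camera(c); cv2.imwrite(f"pics/{c}0.png",im[:,:,::-1])
    i=viewer.camera_info(c); print(c,i["intrinsics"],i["D"],i["R"],i["t"])
    print("cam pos",-np.array(i["R"]).T@np.array(i["t"]))
    for n in ("stand","caddy","caddy_post","caddy_bay","riser","glue1","paint_pot","tube1","crayons","marker"):
        for d in models.silhouettes(n,c):
            ys,xs=np.nonzero(d["region"])
            print(n,round(d["score"],2),np.round(d["location"],1),len(xs),xs.min(),xs.max(),ys.min(),ys.max())
s=env.get_state(); print(s)
E
```

```text
pics
scene [[485.7041   0.     322.1688]
 [  0.     485.7041 195.8259]
 [  0.       0.       1.    ]] [-0.0026  0.      0.      0.      0.    ] [[-0.9924 -0.1229  0.0104]
 [-0.1112  0.8549 -0.5067]
 [ 0.0533 -0.504  -0.8621]] [0.5585 0.1211 1.0133]
cam pos [0.5137 0.4757 0.9291]
stand 0.89 [327.4 326.1] 18981 248 404 235 399
stand 0.47 [314.  165.5] 355 307 323 154 179
stand 0.41 [326.4 324.7] 18432 248 404 249 399
caddy 0.79 [326.6 325.6] 18429 248 404 249 399
caddy_post 0.95 [326.2 323.1] 18448 248 404 249 399
caddy_bay 0.83 [325.  323.3] 18460 248 404 249 399
riser 0.85 [284.7 115.1] 13017 223 351 34 195
glue1 0.75 [326.9 122.7] 331 322 335 106 140
glue1 0.71 [337.6 102.2] 336 330 343 89 122
glue1 0.56 [323.4 136.4] 375 315 328 125 157
paint_pot 0.64 [315.3 165.5] 400 306 323 154 179
tube1 0.76 [224.5 203.2] 847 213 240 183 224
crayons 0.95 [212.1 250. ] 947 195 227 225 279
marker 0.63 [399.6 158.2] 281 392 415 140 174
top [[442.2769   0.     328.5884]
 [  0.     442.2769 203.9135]
 [  0.       0.       1.    ]] [-0.0694  0.      0.      0.      0.    ] [[-0.028  -0.9995 -0.0119]

[... 618 characters left out ...]
17 302 320 116 142
tube1 0.63 [338.6 260.2] 324 333 352 252 272
tube1 0.33 [230.6 229.4] 10881 168 306 169 286
crayons 0.82 [270.9 128. ] 695 249 283 112 145
marker 0.79 [392.4 273.4] 239 367 416 263 284
{'clock': 1.1, 'joint_pos': array([-1.3376,  0.3132,  0.0461,  1.3036, -0.    ,  1.4312]), 'qvel': array([-0.0006, -0.0003,  0.0001,  0.0012, -0.0011, -0.0001]), 'tau': array([  0.0005, -48.0482,  29.8816,   0.0005,  -0.0001,   0.    ]), 'tcp_pos': array([ 0.2094, -0.5355,  0.2423]), 'orientation': array([ 0.    ,  0.9827,  0.1853, -0.    ]), 'wrist_force': array([-0.3648,  0.3858, -0.3188]), 'ft_torque': array([ 0.019 , -0.0117, -0.0029]), 'grip_force': 0.0, 'finger_gap': 0.085258983690868}
```

```bash
python3 - <<'E'
import cv2
a=cv2.imread("pics/top0.png")[90:310,150:500]
cv2.imwrite("pics/top0c.png",cv2.resize(a,(795,500),interpolation=cv2.INTER_CUBIC))
a=cv2.imread("pics/scene0.png")[20:400,190:430]
cv2.imwrite("pics/scene0c.png",cv2.resize(a,(378,598),interpolation=cv2.INTER_CUBIC))
E
```

```text
(no output)
```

View pics/top0c.png

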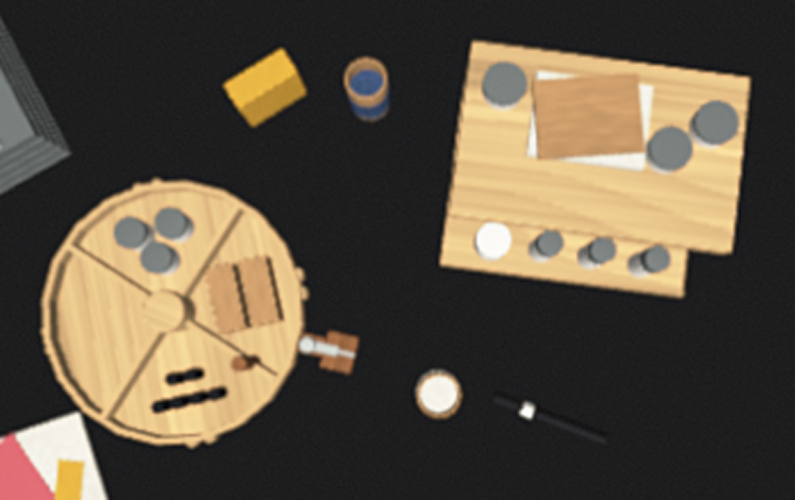

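View pics/scene0c.png

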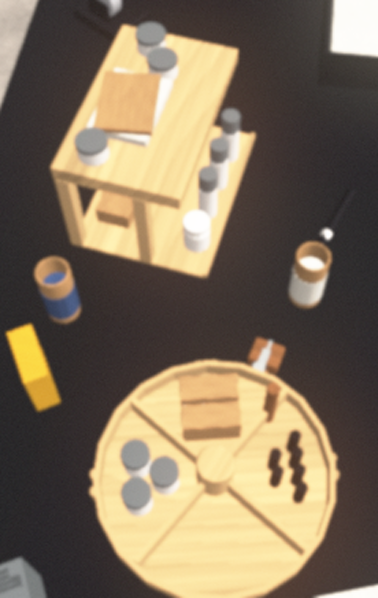

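The top view shows the empty bay on the left, away from the catch at full-frame px ~(300,245). The post top is at ~(255,250) and the hub at ~(222,226). In the row, the pot is leftmost, with three glue sticks to its right. The scene view agrees. Next I fit the poses.

```bash
cat > h.py <<'E'
from workcell import env, viewer, order, models
import cv2, numpy as np
from scipy.optimize import least_squares
np.set_printoptions(precision=4,suppress=True)
I={c:viewer.camera_info(c) for c in("scene","top")}
def proj(c,P):
    i=I[c]; return cv2.projectPoints(np.atleast_2d(np.asarray(P,float)),cv2.Rodrigues(np.array(i["R"]))[0],np.array(i["t"],float),np.array(i["intrinsics"]),np.array(i["D"],float))[0][:,0]
def pol(ax,ay,r,a,z): return [ax+r*np.cos(a),ay+r*np.sin(a),z]
def cyl(x,y,z0,d,h):
    a=np.linspace(0,2*np.pi,24,endpoint=False); c=np.c_[x+d/2*np.cos(a),y+d/2*np.sin(a)]
    return np.r_[np.c_[c,0*a+z0],np.c_[c,0*a+z0+h]]
def cylc(c,*k):  # centroid of silhouette
    m=cv2.moments(cv2.convexHull(proj(c,cyl(*k)).astype(np.float32))); return np.array([m["m10"],m["m01"]])/m["m00"]
def cent(m): ys,xs=np.nonzero(m); return np.array([xs.mean(),ys.mean()])
E
cat > fit.py <<'E'
from h import *
# caddy: ax,ay,stand yaw(direction of catch b), bay direction t
pts=[(221.8,226),(254.8,250.2),(256.1,183.3),(182.6,198.2),(197.5,273.9),(271.1,255),(299.7,245.3)]
def W(p):
    x,y,b,t=p; q=np.pi/4
    return [[x,y,.092],pol(x,y,.1,t+3*q,.125),pol(x,y,.132,t-3*q,.065),pol(x,y,.132,t-q,.065),pol(x,y,.132,t+q,.065),pol(x,y,.132,t+3*q,.065),pol(x,y,.181,b,.022)]
f=lambda p:(proj("top",W(p))-pts).ravel()
r=least_squares(f,[.42,.2,-1.7,1.7]); x,y,b,t=r.x
print("caddy",r.x,"angle",(t-b)%(2*np.pi)); print(r.fun.reshape(-1,2))
P=W(r.x)[1]; print("post",P,np.hypot(P[0],P[1]))
for s in viewer,: 
    viewer.read_camera("scene");viewer.read_camera("top")
# riser
g=sorted([cent(d["region"]) for d in models.silhouettes("glue1","scene")[:3]],key=lambda u:-u[1])
pp=cent(models.silhouettes("paint_pot","scene")[0]["region"])
gt=sorted([cent(d["region"]) for d in models.silhouettes("glue1","top")[:3]],key=lambda u:u[0])
pt=cent(models.silhouettes("paint_pot","top")[0]["region"])
def row(p):
    x,y,a=p; return [(x-np.sin(a)*l,y+np.cos(a)*l) for l in(.084,.028,-.028,-.084)]
def fr(p,full=False):
    R=row(p); o=[cylc("scene",*R[0],.004,.038,.054)-pp]+[cylc("scene",*R[k],.004,.028,.092)-g[k-1] for k in(1,2,3)]
    x,y,a=p; c=np.array([[x+.005*np.cos(a)-s*.135*np.sin(a),y+.005*np.sin(a)+s*.135*np.cos(a),.174] for s in(1,-1)])
    o+=list(proj("top",c)-[(348.1,185),(472.7,201.8)]); o+=[cylc("top",*R[0],.004,.038,.054)-pt]
    return np.array(o).ravel()
r=least_squares(fr,[.5,-.2,-.1],loss="soft_l1"); print("riser",r.x); print(fr(r.x).reshape(-1,2)); print(np.array(row(r.x)))
for k in(1,2,3): print(cylc("top",*row(r.x)[k],.004,.028,.092)-gt[k-1])
for c,n,d,h in(("scene","tube1",.044,.1),("top","tube1",.044,.1),("scene","marker",.014,.014),("top","marker",.014,.014),("scene","crayons",.05,.092)):
    for D in models.silhouettes(n,c)[:2]:
        m=cent(D["region"]); q=least_squares(lambda u:cylc(c,u[0],u[1],0,d,h)-m,[.5,0.]); print(c,n,D["score"],m,q.x)
E
python3 fit.py
```

```text
caddy [ 0.528   0.217  -1.8451  1.7625] angle 3.6076249825554036
[[ 1.1342  0.7891]
 [ 1.3907  0.1835]
 [-0.3813 -2.5809]
 [-1.9072 -0.5102]
 [-1.753  -0.1208]
 [ 0.7691  1.9622]
 [ 0.5621  0.143 ]]
post [np.float64(0.47209939332354556), np.float64(0.13414416788115532), 0.125] 0.4907876271392621
riser [ 0.5816 -0.2071 -0.1536]
[[ 0.5699 -0.8092]
 [ 0.52    0.3268]
 [-0.5691  1.0379]
 [-1.5176  0.5403]
 [ 0.0275  0.1561]
 [ 0.161  -1.0301]
 [ 0.5275  0.9543]]
[[ 0.5944 -0.1241]
 [ 0.5858 -0.1795]
 [ 0.5773 -0.2348]
 [ 0.5687 -0.2901]]
[0.7914 1.2495]
[0.7447 0.7963]
[ 0.7234 -0.2364]
scene tube1 0.7 [386.1134 193.6948] [ 0.4354 -0.0584]
scene tube1 0.69 [226.7605 203.0988] [0.7611 0.0069]
top tube1 0.76 [311.149  129.1874] [0.761 0.007]
top tube1 0.58 [342.5875 262.6625] [ 0.4369 -0.0594]
scene marker 0.82 [403.2519 157.5519] [ 0.3973 -0.1894]
scene marker 0.41 [321.9008 140.2125] [ 0.5901 -0.2143]
top marker 0.65 [393.2249 273.9446] [ 0.4015 -0.1858]
scene crayons 0.95 [211.3506 253.3941] [0.767  0.1196]
scene crayons 0.72 [326.1701 325.4579] [0.5273 0.2324]
```

```bash
python3 - <<'E'
from h import *
ms={}
for c in("top","scene"):
    viewer.read_camera(c)
    d=models.silhouettes("caddy",c)[0]; ms[c]=cent(d["region"]); print(c,d["score"],ms[c],d["region"].sum(),cv2.contourArea(cv2.convexHull(proj(c,cyl(.528,.217,.026,.279,.032)).astype(np.float32))))
    q=least_squares(lambda u:cylc(c,u[0],u[1],.026,.279,.032)-ms[c],[.5,.2]); print(c,q.x)
a=cv2.imread("pics/top0.png")[165:290,165:310]
cv2.imwrite("pics/cad.png",cv2.resize(a,None,fx=4.5,fy=4.5,interpolation=cv2.INTER_CUBIC))
E
```

```text
top 0.68 [225.7849 227.5209] 10313 10416.336179069825
top [0.5286 0.2212]
scene 0.98 [326.1885 325.4952] 18396 18543.488663138356
scene [0.5284 0.2212]
```

View pics/cad.png

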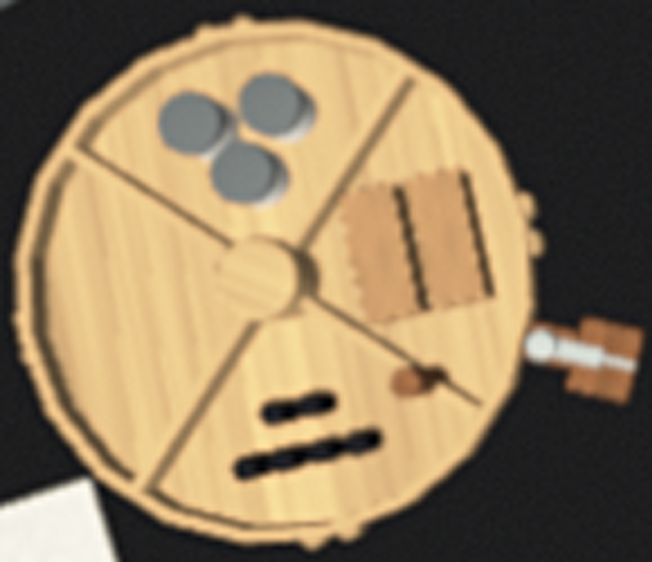

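```bash
python3 - <<'E'
from h import *
ax,ay=.5285,.2212
def inv(u,z): return least_squares(lambda q:proj("top",[q[0],q[1],z])[0]-u,[.5,.1]).x
for n,u,v,z,off in(("hub",258,276,.092,0),("post",408,381,.125,135),("d-135",410,80,.065,-135),("d-45",80,148,.065,-45),("d45",152,490,.065,45),("d135",480,402,.065,135),
 ("ribR",532,225,.05,-180),("ribT",222,25,.05,-90),("ribB",333,537,.05,90),("ribL",20,297,.05,0),("roller",541,345,.046,0),("blk",637,363,.022,0),("blkc",606,360,.022,0)):
    p=inv((165+u/4.5,165+v/4.5),z)-[ax,ay]; a=np.degrees(np.arctan2(p[1],p[0])); print(n,p,round(np.hypot(*p),4),"ang-off",round((a-off)%360,1))
E
```

```text
hub [ 0.0006 -0.0028] 0.0028 ang-off 283.0
post [-0.0548 -0.0859] 0.1019 ang-off 102.5
d-135 [ 0.1039 -0.0789] 0.1305 ang-off 97.8
d-45 [0.0727 0.1001] 0.1238 ang-off 99.0
d45 [-0.1103  0.0623] 0.1267 ang-off 105.5
d135 [-0.0681 -0.1132] 0.1321 ang-off 104.0
ribR [ 0.0254 -0.141 ] 0.1433 ang-off 100.2
ribT [0.1393 0.0265] 0.1418 ang-off 100.8
ribB [-0.1385 -0.0307] 0.1418 ang-off 102.5
ribL [-0.0059  0.1388] 0.1389 ang-off 92.4
roller [-0.0391 -0.144 ] 0.1492 ang-off 254.8
blk [-0.0505 -0.1939] 0.2004 ang-off 255.4
blkc [-0.0484 -0.177 ] 0.1834 ang-off 254.7
```

>>> drive_tool:
  series:
    - [[0.256,-0.276,0,0,0,0],[0.256,-0.276,0,0,0,0],[0.256,-0.276,0,0,0,0],[0.256,-0.276,0,0,0,0],[0.256,-0.276,0,0,0,0],[0.256,-0.276,0,0,0,0],[0.256,-0.276,0,0,0,0],[0.256,-0.276,0,0,0,0],[0.256,-0.276,0,0,0,0],[0.256,-0.276,0,0,0,0],[0.256,-0.276,0,0,0,0],[0.256,-0.276,0,0,0,0],[0.256,-0.276,0,0,0,0],[0.256,-0.276,0,0,0,0],[0.256,-0.276,0,0,0,0],[0.256,-0.276,0,0,0,0],[0,0,0,0,0,-0.049],[0,0,0,0,0,-0.049],[0,0,0,0,0,-0.049],[0,0,0,0,0,-0.049]]
  jaw: 0.2

```text
clock: 4.35
tcp_pos: [0.4742, 0.1371, 0.2423]
orientation: [0.0, 0.879, 0.477, 0.0]
wrist_force: [-0.5, -0.5, -0.2]
finger_gap: 0.0511
grip_force: 0.0
```

```bash
cat >> h.py <<'E'
from scipy.spatial.transform import Rotation as Ro
def pose():
    s=env.get_state(); w,x,y,z=s["orientation"]; return np.array(s["tcp_pos"]),Ro.from_quat([x,y,z,w])
def tilted(yaw,tilt,half=0):
    "tool pointing down then tilted by tilt (deg) so that it points outward along yaw; tool y horizontal"
    y,t=np.radians([yaw,tilt]); f=np.array([np.cos(y),np.sin(y),0]); d=np.sin(t)*f-np.cos(t)*np.array([0,0,1]); X=np.cos(t)*f+np.sin(t)*np.array([0,0,1])
    return Ro.from_matrix(np.c_[X,np.cross(d,X),d])
def delta(p,R,p0=None,R0=None):
    if p0 is None: p0,R0=pose()
    return R0.inv().apply(np.array(p)-p0)/.12,(R0.inv()*R).as_rotvec()/np.pi
E
python3 - <<'E'
from h import *
p,R=pose(); print(p,R.as_matrix(),env.get_state()["joint_pos"],env.get_state()["clock"])
d=np.radians(236.7); tgt=[.5285+.1*np.cos(d),.2205+.1*np.sin(d),.100]; print(tgt,delta(tgt,tilted(56.7,0)))
E
```

```text
[0.4742 0.1371 0.2423] [[ 0.5454  0.8381  0.0001]
 [ 0.8381 -0.5454 -0.0001]
 [ 0.      0.0002 -1.    ]] [ 0.1188  0.1556 -0.158   1.2571 -0.0001  2.2665] 4.35
[np.float64(0.47359771820018676), np.float64(0.136919263863173), 0.1] (array([-0.0041, -0.0033,  1.1859]), array([ 0.    , -0.    ,  0.0014]))
```

>>> drive_tool:
  series:
    - [[0,0,0.237,0,0,0],[0,0,0.237,0,0,0],[0,0,0.237,0,0,0],[0,0,0.237,0,0,0],[0,0,0.237,0,0,0]]

```text
clock: 4.97
tcp_pos: [0.4743, 0.137, 0.0994]
orientation: [0.0, 0.88, 0.474, 0.0]
wrist_force: [0.1, -0.6, 0.2]
finger_gap: 0.051
grip_force: 0.0
```

>>> drive_tool:
  series:
    - [[0,0,0,0,0,0],[0,0,0,0,0,0],[0,0,0,0,0,0],[0,0,0,0,0,0],[0,0,0,0,0,0]]
  jaw: -0.55
  grip_force: 20

```text
clock: 5.6
tcp_pos: [0.4746, 0.137, 0.1006]
orientation: [0.0, 0.88, 0.474, 0.001]
wrist_force: [0.2, 0.8, -0.2]
finger_gap: 0.0192
grip_force: 0.0
```

```bash
python3 - <<'E'
from h import *
im=viewer.read_camera("scene"); cv2.imwrite("pics/s1.png",cv2.resize(im[200:400,230:430,::-1],(580,580),interpolation=cv2.INTER_CUBIC)); s=env.get_state(); print(s["tcp_pos"],s["finger_gap"],s["wrist_force"],s["grip_force"])
E
```

```text
[0.4745 0.137  0.1005] 0.019310080918550004 [-0.3438 -0.693  -0.4926] 0.0
```

View pics/s1.png

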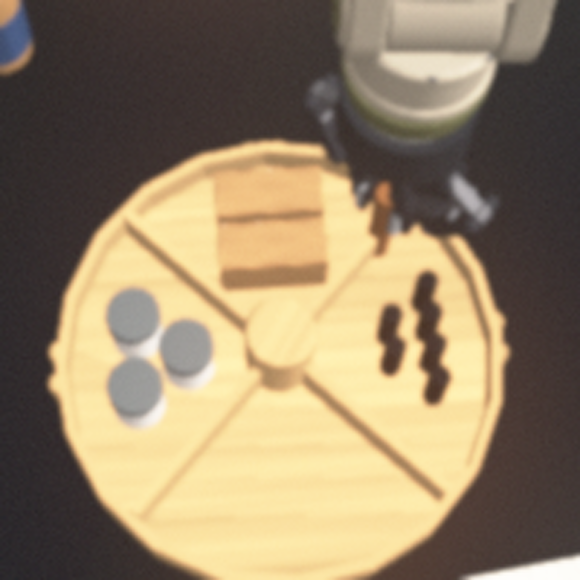

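The post shows at (382,215) in the crop, apparently between the two fingertips. I'll confirm by closing on it.

>>> drive_tool:
  series:
    - [[0,0,0,0,0,0],[0,0,0,0,0,0],[0,0,0,0,0,0]]
  jaw: -0.8
  grip_force: 20

```text
clock: 6.02
tcp_pos: [0.4744, 0.137, 0.1004]
orientation: [0.0, 0.88, 0.474, 0.0]
wrist_force: [-1.3, 0.1, 5.1]
finger_gap: 0.0153
grip_force: 21.5
```

>>> drive_tool:
  series:
    - [[0,0,0,0,0,0],[0.0091,0.1226,0,0,0,-0.0472],[0.0091,0.1226,0,0,0,-0.0472],[0.0091,0.1226,0,0,0,-0.0472],[0.0091,0.1226,0,0,0,-0.0472],[0.0091,0.1226,0,0,0,-0.0472],[0.0091,0.1226,0,0,0,-0.0472]]
  jaw: -0.58

```text
clock: 6.9
tcp_pos: [0.5589, 0.125, 0.0993]
orientation: [-0.001, 0.589, 0.808, -0.001]
wrist_force: [-0.7, 0.5, -0.1]
finger_gap: 0.0177
grip_force: 0.4
```

```bash
python3 - <<'E'
from h import *
p,R=pose(); v=p[:2]-[.5285,.2205]; print(p,np.hypot(*v),np.degrees(np.arctan2(v[1],v[0]))%360,np.degrees(np.arctan2(*R.as_matrix()[1::-1,0]))%360, env.get_state()["wrist_force"],env.get_state()["finger_gap"],env.get_state()["grip_force"])
E
```

```text
[0.5589 0.125  0.0993] 0.1002572683078845 287.6344378920081 107.86967103741769 [-0.6657  0.541  -0.0572] 0.017665529246102443 0.43738894164562225
```

>>> drive_tool:
  series:
    - [[0.0091,0.1226,0,0,0,-0.0472],[0.0091,0.1226,0,0,0,-0.0472],[0.0091,0.1226,0,0,0,-0.0472],[0.0091,0.1226,0,0,0,-0.0472],[0.0091,0.1226,0,0,0,-0.0472],[0.0091,0.1226,0,0,0,-0.0472],[0.0091,0.1226,0,0,0,-0.0472],[0.0091,0.1226,0,0,0,-0.0472],[0.0091,0.1226,0,0,0,-0.0472],[0.0033,0.0737,0,0,0,-0.0283],[0.0033,0.0737,0,0,0,-0.0283],[0.0033,0.0737,0,0,0,-0.0283],[0.0033,0.0737,0,0,0,-0.0283],[0.0033,0.0737,0,0,0,-0.0283],[0,0,0,0,0,0],[0,0,0,0,0,0]]

```text
clock: 8.9
tcp_pos: [0.6149, 0.2697, 0.0993]
orientation: [-0.001, -0.255, 0.967, 0.001]
wrist_force: [-0.6, 3.3, -3.0]
finger_gap: 0.0182
grip_force: 1.8
```

```bash
python3 - <<'E'
from h import *
p,R=pose(); v=p[:2]-[.5285,.2205]; print(p,np.hypot(*v),np.degrees(np.arctan2(v[1],v[0]))%360,np.degrees(np.arctan2(*R.as_matrix()[1::-1,0]))%360, env.get_state()["wrist_force"],env.get_state()["finger_gap"],env.get_state()["grip_force"])
E
```

```text
[0.6149 0.2697 0.0993] 0.09943554317306971 29.645110765043945 209.4966156094746 [-0.6347  3.3005 -3.0329] 0.018230447399129723 1.795545145869255
```

>>> drive_tool:
  series:
    - [[0,0,0,0,0,0],[0,0,0,0,0,0],[0,0,0,0,0,0],[0,0,0,0,0,0],[0,0,0,0,0,0]]
  jaw: 0.2

```text
clock: 9.52
tcp_pos: [0.6156, 0.2692, 0.1001]
orientation: [0.0, -0.255, 0.967, -0.0]
wrist_force: [0.6, -0.1, -0.4]
finger_gap: 0.0512
grip_force: 0.0
```

>>> drive_tool:
  series:
    - [[0,0,-0.3,0,0,0],[0,0,-0.3,0,0,0],[0,0,-0.3,0,0,0],[0,0,-0.3,0,0,0]]

```text
clock: 10.02
tcp_pos: [0.6154, 0.2692, 0.2453]
orientation: [0.0, -0.255, 0.967, -0.0]
wrist_force: [1.3, 0.1, -1.2]
finger_gap: 0.0512
grip_force: 0.0
```

```bash
python3 - <<'E'
from h import *
im=viewer.read_camera("top"); cv2.imwrite("pics/t2.png",cv2.resize(im[165:290,165:310,::-1],None,fx=4.5,fy=4.5,interpolation=cv2.INTER_CUBIC))
p,R=pose(); print(p,env.get_state()["joint_pos"])
E
```

```text
[0.6171 0.2697 0.2511] [ 0.2931  0.5077  0.3595  1.4147 -0.0002 -0.2227]
```

View pics/t2.png

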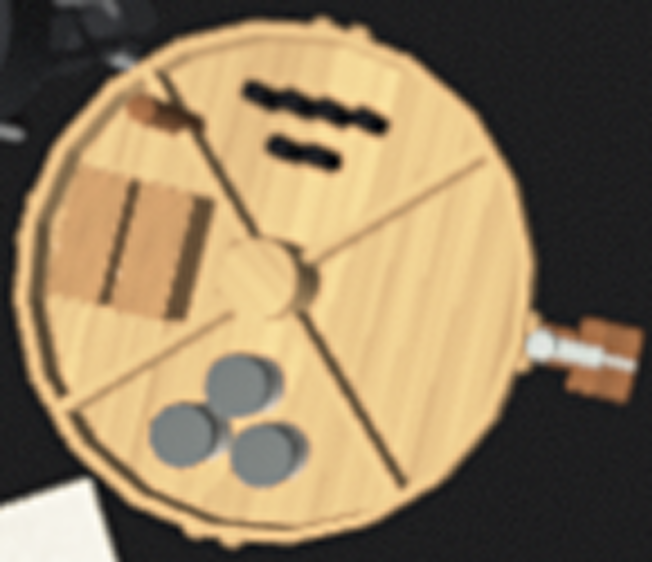

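The bay now faces the catch: the ribs are at crop (530,322) and (522,365), and the roller sits between them at (541,345). The detent has it. Next are the glue sticks.

```bash
cat > g.py <<'E'
from h import *
YAW=-9.
FL=Ro.from_euler("z",180,degrees=True)
def TR(t=50): return tilted(YAW,t)*FL
def tcp(g,t=50): return np.array(g)+.008*TR(t).as_matrix()[:,2]
E
python3 - <<'E'
from g import *
for c in("scene","top"):
    P=[]
    for k in range(3):
        viewer.read_camera(c); P.append(sorted([tuple(least_squares(lambda u:cylc(c,u[0],u[1],.004,.028,.092)-cent(d["region"]),[.57,-.2]).x)+(d["score"],) for d in models.silhouettes("glue1",c)],key=lambda u:-u[1]))
    for q in P: print(c,np.array(q).round(4).tolist())
p,R=pose()
a=np.array([.47,.1,.25]); print(delta(a,tilted(YAW,0)*FL))
G=np.array([.5687,-.2901,.074]); b=tcp(G)-.12*TR().as_matrix()[:,2]; b[2]=.2; print(b)
print(delta(b,TR(),a,tilted(YAW,0)*FL))
E
```

```text
scene []
scene [[0.5173, 0.2361, 0.43]]
scene []
top [[0.5891, -0.1786, 0.64], [0.5807, -0.2325, 0.58], [0.5683, -0.2881, 0.56]]
top [[0.5879, -0.1782, 0.55], [0.5792, -0.2312, 0.6], [0.5684, -0.2882, 0.75]]
top [[0.5893, -0.1784, 0.56], [0.5806, -0.2327, 0.72], [0.5674, -0.2868, 0.46]]
(array([ 1.7492, -0.6293, -0.0529]), array([-0.0001, -0.0003,  0.2142]))
[ 0.484  -0.2767  0.2   ]
(array([-0.6059, -3.0821,  0.4167]), array([ 0.    , -0.2778,  0.    ]))
```

>>> drive_tool:
  series:
    - [[0.219,-0.079,-0.007,0,0,0],[0.219,-0.079,-0.007,0,0,0],[0.219,-0.079,-0.007,0,0,0],[0.219,-0.079,-0.007,0,0,0],[0.219,-0.079,-0.007,0,0,0],[0.219,-0.079,-0.007,0,0,0],[0.219,-0.079,-0.007,0,0,0],[0.219,-0.079,-0.007,0,0,0],[0,0,0,0,0,0.0536],[0,0,0,0,0,0.0536],[0,0,0,0,0,0.0536],[0,0,0,0,0,0.0536],[-0.076,-0.385,0.052,0,0,0],[-0.076,-0.385,0.052,0,0,0],[-0.076,-0.385,0.052,0,0,0],[-0.076,-0.385,0.052,0,0,0],[-0.076,-0.385,0.052,0,0,0],[-0.076,-0.385,0.052,0,0,0],[-0.076,-0.385,0.052,0,0,0],[-0.076,-0.385,0.052,0,0,0]]
  jaw: 0.0

```text
clock: 13.18
tcp_pos: [0.4839, -0.2785, 0.2008]
orientation: [0.0, 0.079, 0.997, -0.0]
wrist_force: [1.1, -0.3, 0.5]
finger_gap: 0.043
grip_force: 0.0
```

>>> drive_tool:
  series:
    - [[0,0,0,0,-0.0463,0],[0,0,0,0,-0.0463,0],[0,0,0,0,-0.0463,0],[0,0,0,0,-0.0463,0],[0,0,0,0,-0.0463,0],[0,0,0,0,-0.0463,0],[0,0,0,0,0,0]]

```text
clock: 14.05
tcp_pos: [0.4808, -0.2741, 0.1966]
orientation: [0.419, 0.074, 0.905, -0.031]
wrist_force: [0.3, 0.1, -1.5]
finger_gap: 0.0426
grip_force: 0.0
```

```bash
python3 - <<'E'
from g import *
p,R=pose(); print(p,R.as_matrix(),env.get_state()["joint_pos"],env.get_state()["finger_gap"])
viewer.read_camera("scene"); print([tuple(least_squares(lambda u:cylc("scene",u[0],u[1],.004,.028,.092)-cent(d["region"]),[.57,-.2]).x)+(d["score"],) for d in models.silhouettes("glue1","scene")])
G=np.array([.568,-.289,.074]); b=tcp(G)
pre=b-.12*TR().as_matrix()[:,2]
print(b,pre,delta(pre,TR()),delta(b,TR()))
E
```

```text
[ 0.4808 -0.2741  0.1966] [[-0.6385  0.1593  0.7529]
 [ 0.1069  0.9872 -0.1182]
 [-0.7621  0.005  -0.6474]] [-0.966  -0.1301 -0.9281  0.0911  0.5849 -0.5909] 0.0426327698454674
[(np.float64(0.5762046147150134), np.float64(-0.23701425828995626), 0.89), (np.float64(0.5652685934219697), np.float64(-0.29332955039733677), 0.63), (np.float64(0.5857295062829506), np.float64(-0.1787302754837461), 0.62)]
[ 0.5741 -0.29    0.0689] [ 0.4833 -0.2756  0.146 ] (array([0.3595, 0.0153, 0.2904]), array([-0.0005, -0.0006, -0.0002])) (array([0.3577, 0.0167, 1.2904]), array([-0.0005, -0.0006, -0.0002]))
```

>>> drive_tool:
  series:
    - [[0.181,0.0015,0.14,0,0,0],[0.181,0.0015,0.14,0,0,0],[0,0,0.18,0,0,0],[0,0,0.18,0,0,0],[0,0,0.18,0,0,0],[0,0,0,0,0,0]]

```text
clock: 14.9
tcp_pos: [0.5336, -0.2854, 0.1049]
orientation: [0.421, 0.07, 0.904, -0.033]
wrist_force: [0.7, 1.1, 0.5]
finger_gap: 0.0426
grip_force: 0.0
```

```bash
python3 - <<'E'
from g import *
p,R=pose(); print(p,env.get_state()["joint_pos"],env.get_state()["wrist_force"])
print(delta(tcp([.567,-.2905,.074]),TR()))
im=viewer.read_camera("scene"); cv2.imwrite("pics/s3.png",cv2.resize(im[60:240,270:450,::-1],(580,580),interpolation=cv2.INTER_CUBIC))
E
```

```text
[ 0.5336 -0.2854  0.1049] [-0.8728  0.1567 -0.9886 -0.3066  0.5267 -0.5116] [0.7432 1.149  0.5339]
(array([0.0161, 0.0016, 0.4478]), array([ 0.    , -0.    ,  0.0006]))
```

View pics/s3.png

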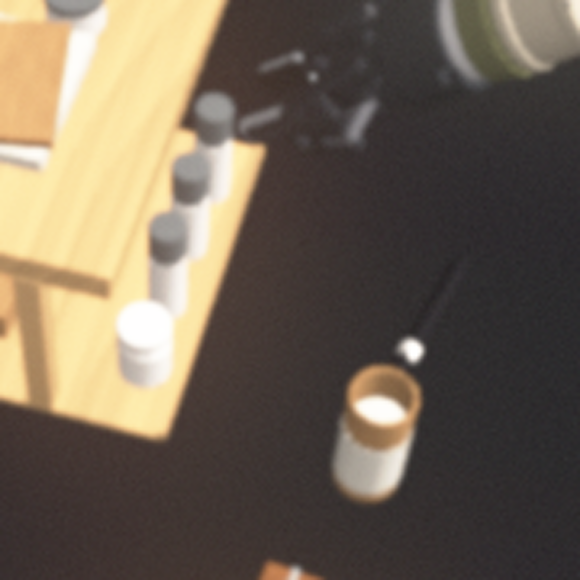

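The fingers, at crop ~(240-280, 60-120), are lined up in front of the outermost stick, whose cap is at (215,115). J3 is close to its limit, so I'll approach in two stages.

>>> drive_tool:
  series:
    - [[0.008,0.001,0.11,0,0,0],[0.008,0.001,0.11,0,0,0],[0,0,0,0,0,0]]

```text
clock: 15.32
tcp_pos: [0.5503, -0.2869, 0.0859]
orientation: [0.421, 0.071, 0.904, -0.033]
wrist_force: [-0.8, -0.3, -0.2]
finger_gap: 0.0427
grip_force: 0.0
```

```bash
python3 - <<'E'
from g import *
p,R=pose(); print(p,env.get_state()["joint_pos"],env.get_state()["wrist_force"])
print(delta(tcp([.567,-.2905,.074]),TR()))
E
```

```text
[ 0.5503 -0.2869  0.0859] [-0.8436  0.2269 -0.9819 -0.3826  0.5067 -0.4848] [-0.7692 -0.2782 -0.2097]
(array([-0.0155, -0.0076,  0.2391]), array([-0.0001, -0.0001, -0.    ]))
```

>>> drive_tool:
  series:
    - [[-0.004,-0.004,0.12,0,0,0],[-0.004,-0.004,0.12,0,0,0],[0,0,0,0,0,0]]

```text
clock: 15.7
tcp_pos: [0.5724, -0.2912, 0.0677]
orientation: [0.421, 0.071, 0.904, -0.033]
wrist_force: [-0.9, 0.8, -0.2]
finger_gap: 0.0427
grip_force: 0.0
```

>>> drive_tool:
  series:
    - [[0,0,0,0,0,0],[0,0,0,0,0,0],[0,0,0,0,0,0],[0,0,0,0,0,0]]
  jaw: -0.6
  grip_force: 35

```text
clock: 16.2
tcp_pos: [0.5719, -0.2913, 0.0683]
orientation: [0.421, 0.071, 0.903, -0.033]
wrist_force: [0.3, 0.7, -0.3]
finger_gap: 0.0264
grip_force: 37.1
```

```bash
python3 - <<'E'
from g import *
p,R=pose(); print(p,env.get_state()["joint_pos"],env.get_state()["wrist_force"])
f=np.array([np.cos(np.radians(YAW)),np.sin(np.radians(YAW)),0])
a=p+[0,0,.018]; print("up",delta(a,R)); b=a-.07*f; print("back",delta(b,R,a,R)); c=b+[0,0,.11];print("up",delta(c,R,b,R))
E
```

```text
[ 0.5719 -0.2913  0.0683] [-0.8124  0.2998 -0.9571 -0.4437  0.4851 -0.4582] [ 0.3134  0.7055 -0.2937]
up (array([-0.1149, -0.    , -0.0964]), array([0., 0., 0.]))
back (array([ 0.3749, -0.0005, -0.4469]), array([0., 0., 0.]))
up (array([-0.7023, -0.0002, -0.5891]), array([0., 0., 0.]))
```

>>> drive_tool:
  series:
    - [[-0.058,0,-0.048,0,0,0],[-0.058,0,-0.048,0,0,0],[0.062,0,-0.074,0,0,0],[0.062,0,-0.074,0,0,0],[0.062,0,-0.074,0,0,0],[0,0,0,0,0,0]]

```text
clock: 16.95
tcp_pos: [0.5364, -0.2853, 0.0856]
orientation: [0.421, 0.072, 0.904, -0.033]
wrist_force: [0.8, -1.1, -0.7]
finger_gap: 0.0266
grip_force: 37.1
```

```bash
cat > kin.py <<'E'
from g import *
D=[([-1.3376,.3132,.0461,1.3036,0,1.4312],(.2094,-.5355,.2423)),([.1188,.1556,-.158,1.2571,0,2.2665],(.4742,.1371,.2423)),([.2931,.5077,.3595,1.4147,0,-.2227],(.6171,.2697,.2511)),
([-.966,-.1301,-.9281,.0911,.5849,-.5909],(.4808,-.2741,.1966)),([-.8728,.1567,-.9886,-.3066,.5267,-.5116],(.5336,-.2854,.1049)),([-.8436,.2269,-.9819,-.3826,.5067,-.4848],(.5503,-.2869,.0859)),([-.8124,.2998,-.9571,-.4437,.4851,-.4582],(.5719,-.2913,.0683))]
s=env.get_state(); D.append((list(s["joint_pos"]),tuple(s["tcp_pos"])))
def fk(k,q):
    h,a,b,d,ep,en,L=k; q1,q2,q3,q4,q5,_=q
    lat=np.array([np.sin(q1),-np.cos(q1),0])*-1; U=lambda th:np.array([np.cos(q1)*np.sin(th),np.sin(q1)*np.sin(th),np.cos(th)])
    t3=q2-q3+np.pi/2; t4=t3+q4; t=U(t4); n=U(t4-np.pi/2); z=np.cos(q5)*t+np.sin(q5)*lat
    return np.array([0,0,h])+a*U(q2)+b*U(t3)+d*lat+ep*t+en*n+L*z, z
f=lambda k:np.concatenate([(fk(k,q)[0]-p)*1000 for q,p in D]+[1e-1*(k-k0)])
k0=np.array([.2,.4,.35,.1,0.,.1,.25]); r=least_squares(f,k0); K=r.x
def ik(p,R):
    z=R.as_matrix()[:,2]; lo=[-2.7,-.85,-1.02,-2.1,-1.4]; hi=[2.7,1.68,1.25,2.3,1.4]
    g=lambda q:np.r_[(fk(K,np.r_[q,0])[0]-p)*10,fk(K,np.r_[q,0])[1]-z]
    return min((least_squares(g,x0,bounds=(lo,hi)) for x0 in([-.4,.1,-.8,0,.3],[.1,.1,-.8,0,-.2],[.4,.3,-.5,0,-.5])),key=lambda r:r.cost)
E
python3 - <<'E'
from kin import *
print(K,np.abs(r.fun).max(),D[-1]); print(fk(K,D[3][0])[1])
far=np.array([.5482,.1195,.1]); near=np.array([.4999,.1324,.1])
p0=pose()[0]
for yaw in(-9,10,30,50,75):
    for t in(50,):
        RR=tilted(yaw,t)*FL
        for n,g in(("far",far),("near",near)):
            for dz in(0,.13):
                q=ik(g+.008*RR.as_matrix()[:,2]+[0,0,dz],RR); print(yaw,n,dz,round(q.cost**.5,4),q.x)
RR=TR()
for y in(-.28,-.15,0,.12):
  for x in(.54,.6): q=ik(np.array([x,y,.21]),RR); print(x,y,round(q.cost**.5,4),q.x)
E
```

```text
[ 0.351   0.5488  0.4515  0.0797  0.222  -0.0375  0.2901] 10.851104104246168 ([np.float64(-0.8664278591393271), np.float64(0.2090731267117581), np.float64(-1.0052389561385107), np.float64(-0.3778681841838085), np.float64(0.5211485019150144), np.float64(-0.5025303993548724)], (np.float64(0.5364066480456217), np.float64(-0.2853313025486918), np.float64(0.08557780034917457)))
[ 0.7529 -0.1182 -0.6474]
-9 far 0 0.0582 [ 0.2268  0.1229 -1.02   -0.3251 -0.3093]
-9 far 0.13 0.0 [ 0.2113 -0.2181 -0.9423  0.0084 -0.2795]
-9 near 0 0.095 [ 0.3127  0.0555 -1.02   -0.1833 -0.3862]
-9 near 0.13 0.0 [ 0.2828 -0.3089 -0.9893  0.0673 -0.3323]
10 far 0 0.0969 [ 0.0142  0.0579 -1.02   -0.2381  0.1152]
10 far 0.13 0.0 [ 0.0068 -0.2783 -0.9901 -0.0067  0.1282]
10 near 0 0.1471 [ 0.0707 -0.0327 -1.02   -0.0822  0.0631]
10 near 0.13 0.0181 [ 0.0543 -0.3916 -1.02    0.0985  0.0904]
30 far 0 0.0339 [-0.1945  0.1163 -1.02   -0.2425  0.5332]
30 far 0.13 0.0 [-0.1908 -0.217  -0.9016  0.1531  0.5258]
30 near 0 0.0885 [-0.1902  0.0286 -1.02   -0.0688  0.5375]
30 near 0.13 0.0 [-0.1792 -0.3372 -0.9729  0.1971  0.
[... 206 characters left out ...]
32 -0.7541  0.5191  0.7895]
75 far 0 0.0 [-0.3393  0.4797 -0.3693  0.8139  0.8691]
75 far 0.13 0.0 [-0.3393  0.3175 -0.2519  1.0935  0.8691]
75 near 0 0.0 [-0.3482  0.4187 -0.4826  0.772   0.8682]
75 near 0.13 0.0 [-0.3482  0.2412 -0.3604  1.0716  0.8682]
0.54 -0.28 0.0 [-0.8519 -0.0974 -0.8592  0.0677  0.5126]
0.6 -0.28 0.0 [-0.7495 -0.006  -0.7908  0.0063  0.442 ]
0.54 -0.15 0.0 [-0.5813 -0.2522 -1.003  -0.0066  0.3208]
0.6 -0.15 0.0 [-0.4959 -0.1209 -0.9204 -0.0724  0.2574]
0.54 0 0.0194 [-0.1392 -0.3027 -1.02    0.0077 -0.0162]
0.6 0 0.0 [-0.119  -0.1565 -0.9605 -0.1055 -0.0292]
0.54 0.12 0.0 [ 0.2241 -0.2151 -0.9841 -0.034  -0.289 ]
0.6 0.12 0.0 [ 0.1911 -0.093  -0.897  -0.0752 -0.2644]
```

>>> drive_tool:
  series:
    - [[-0.186,0,-0.156,0,0,0],[-0.186,0,-0.156,0,0,0],[-0.186,0,-0.156,0,0,0],[-0.186,0,-0.156,0,0,0],[-0.186,0,-0.156,0,0,0],[-0.186,0,-0.156,0,0,0],[0,0,0,0,0,0]]

```text
clock: 17.82
tcp_pos: [0.539, -0.2872, 0.2647]
orientation: [0.423, 0.07, 0.903, -0.035]
wrist_force: [-0.3, -0.8, 0.3]
finger_gap: 0.0264
grip_force: 37.2
```

```bash
python3 - <<'E'
from kin import *
p,R=pose(); print(p,env.get_state()["joint_pos"],env.get_state()["finger_gap"])
print(delta(p,tilted(75,50)*FL))
for yaw in(-9,33,75):
    q=ik(p,tilted(yaw,50)*FL); print(yaw,round(q.cost**.5,4),q.x)
RR=tilted(75,50)*FL
u=np.array([-.2588,-.9659,0]);w=np.array([.9659,-.2588,0]);ax=np.array([.5285,.22,0])
for l in(.033,-.033):
    g=ax+.085*u+l*w+[0,0,.1]; t=g+.008*RR.as_matrix()[:,2]; print(l,g,t)
    for s in(0,.5,1):
        pp=p+s*(t+[0,0,.16]-p); q=ik(pp,RR); print(pp,round(q.cost**.5,4),q.x)
    print(delta(t+[0,0,.16],RR,p,RR),delta(t,RR,t+[0,0,.16],RR))
E
```

```text
[ 0.539  -0.2872  0.2647] [-0.865  -0.1173 -0.744   0.2014  0.521  -0.5023] 0.026376169330082886
(array([0., 0., 0.]), array([-0.3591,  0.0003, -0.2984]))
-9 0.0 [-0.8652 -0.1524 -0.7482  0.2393  0.5216]
33 0.0 [-1.006   0.3133 -0.1487  1.122   0.8726]
75 0.0 [-0.9206  0.8223  0.5779  1.9567  0.6507]
0.033 [0.5384 0.1294 0.1   ] [0.54   0.1353 0.0949]
[ 0.539  -0.2872  0.2647] 0.0 [-0.9206  0.8223  0.5779  1.9567  0.6507]
[ 0.5395 -0.0759  0.2598] 0.0 [-0.6842  0.5233  0.0756  1.5776  0.7736]
[0.54   0.1353 0.2549] 0.0 [-0.3261  0.2642 -0.2504  1.1326  0.8702]
(array([-2.1244,  0.9034,  2.659 ]), array([0., 0., 0.])) (array([1.0214, 0.    , 0.8571]), array([0., 0., 0.]))
-0.033 [0.4746 0.1464 0.1   ] [0.4762 0.1524 0.0949]
[ 0.539  -0.2872  0.2647] 0.0 [-0.9206  0.8223  0.5779  1.9567  0.6507]
[ 0.5076 -0.0674  0.2598] 0.0 [-0.7099  0.4812 -0.0024  1.5637  0.7621]
[0.4762 0.1524 0.2549] 0.0 [-0.3363  0.1621 -0.3861  1.1111  0.8694]
(array([-2.1244,  1.4534,  2.659 ]), array([0., 0., 0.])) (array([1.0214, 0.    , 0.8571]), array([0., 0., 0.]))
```

>>> drive_tool:
  series:
    - [[0,0,0,-0.0359,0,-0.0298],[0,0,0,-0.0359,0,-0.0298],[0,0,0,-0.0359,0,-0.0298],[0,0,0,-0.0359,0,-0.0298],[0,0,0,-0.0359,0,-0.0298],[0,0,0,-0.0359,0,-0.0298],[0,0,0,-0.0359,0,-0.0298],[0,0,0,-0.0359,0,-0.0298],[0,0,0,-0.0359,0,-0.0298],[0,0,0,-0.0359,0,-0.0298],[0,0,0,0,0,0]]

```text
clock: 19.2
tcp_pos: [0.5388, -0.286, 0.2566]
orientation: [0.335, -0.549, 0.719, 0.263]
wrist_force: [-0.5, -0.2, -0.8]
finger_gap: 0.0268
grip_force: 37.3
```

```bash
cat > pl.py <<'E'
from g import *
RR=tilted(75,50)*FL
u=np.array([-.2588,-.9659,0]);w=np.array([.9659,-.2588,0]);ax=np.array([.5285,.22,0])
def spot(l,z,s=.085): t=ax+s*u+l*w+.008*RR.as_matrix()[:,2]; t[2]=z; return t
E
python3 - <<'E'
from pl import *
p,R=pose(); print(p,env.get_state()["joint_pos"],env.get_state()["finger_gap"])
t=spot(.033,.24); print(t,delta(t,RR))
E
```

```text
[ 0.5388 -0.286   0.2566] [-0.9199  0.7816  0.5306  1.9616  0.6515 -2.4474] 0.0267992942803501
[0.54   0.1353 0.24  ] (array([-2.0479,  0.8998,  2.7092]), array([ 0.0018,  0.0024, -0.0025]))
```

>>> drive_tool:
  series:
    - [[-0.205,0.09,0.271,0.0002,0.0002,-0.0002],[-0.205,0.09,0.271,0.0002,0.0002,-0.0002],[-0.205,0.09,0.271,0.0002,0.0002,-0.0002],[-0.205,0.09,0.271,0.0002,0.0002,-0.0002],[-0.205,0.09,0.271,0.0002,0.0002,-0.0002],[-0.205,0.09,0.271,0.0002,0.0002,-0.0002],[-0.205,0.09,0.271,0.0002,0.0002,-0.0002],[-0.205,0.09,0.271,0.0002,0.0002,-0.0002],[-0.205,0.09,0.271,0.0002,0.0002,-0.0002],[-0.205,0.09,0.271,0.0002,0.0002,-0.0002],[0,0,0,0,0,0],[0,0,0,0,0,0]]

```text
clock: 20.7
tcp_pos: [0.5387, 0.1355, 0.2413]
orientation: [0.336, -0.552, 0.72, 0.255]
wrist_force: [-0.4, -0.6, -0.6]
finger_gap: 0.0267
grip_force: 37.3
```

```bash
python3 - <<'E'
from pl import *
p,R=pose(); print(p,env.get_state()["joint_pos"],env.get_state()["finger_gap"])
t=spot(.033,.11); print(t,delta(t,RR))
for c in("scene","top"):
    im=viewer.read_camera(c)
    for d in models.silhouettes("glue1",c)[:4]: print(c,d["score"],d["location"],d["region"].sum())
    if c=="scene": cv2.imwrite("pics/s4.png",cv2.resize(im[180:400,230:430,::-1],(545,600),interpolation=cv2.INTER_CUBIC))
E
```

```text
[0.5387 0.1355 0.2413] [-0.3259  0.2205 -0.3422  1.0769  0.8691 -1.666 ] 0.026731684520991054
[0.54   0.1353 0.11  ] (array([ 0.8369, -0.0064,  0.7053]), array([-0.0015, -0.0005,  0.0004]))
scene 0.98 [329.0, 230.2] 610
scene 0.79 [323.1, 140.6] 365
scene 0.78 [327.3, 120.8] 325
top 0.69 [387.9, 194.9] 160
top 0.52 [249.6, 219.1] 254
top 0.5 [410.5, 198.7] 169
```

View pics/s4.png

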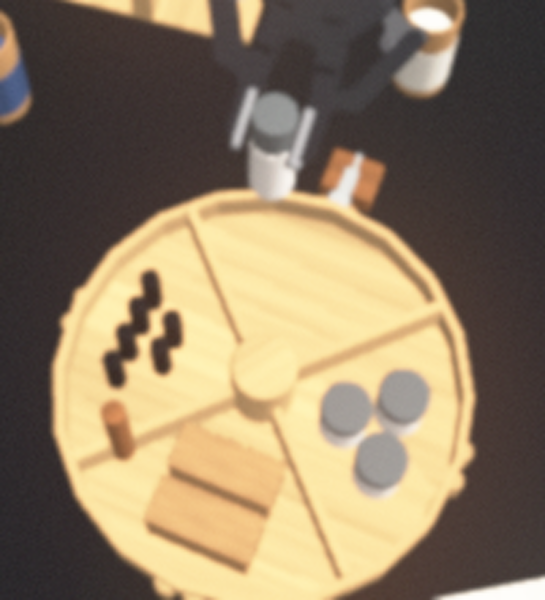

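The stick is held upright in the jaws at crop (272,150), and the empty bay lies below it. I'll lower it into the bay.

>>> drive_tool:
  series:
    - [[0.116,-0.001,0.098,0,0,0],[0.116,-0.001,0.098,0,0,0],[0.116,-0.001,0.098,0,0,0],[0.116,-0.001,0.098,0,0,0],[0.116,-0.001,0.098,0,0,0],[0.116,-0.001,0.098,0,0,0],[0.116,-0.001,0.098,0,0,0],[0.058,0,0.049,0,0,0],[0.04,0,0.035,0,0,0],[0,0,0,0,0,0],[0,0,0,0,0,0]]

```text
clock: 22.28
tcp_pos: [0.5413, 0.1355, 0.0988]
orientation: [0.336, -0.552, 0.719, 0.255]
wrist_force: [-0.5, 0.1, -0.4]
finger_gap: 0.0267
grip_force: 37.3
```

>>> drive_tool:
  series:
    - [[0.011,0,0.009,0,0,0],[0.011,0,0.009,0,0,0],[0,0,0,0,0,0],[0,0,0,0,0,0]]

```text
clock: 22.78
tcp_pos: [0.5409, 0.1355, 0.0949]
orientation: [0.336, -0.552, 0.719, 0.255]
wrist_force: [0.3, -0.5, -0.8]
finger_gap: 0.0264
grip_force: 37.3
```

>>> drive_tool:
  series:
    - [[0.006,0,0.005,0,0,0],[0,0,0,0,0,0]]

```text
clock: 23.02
tcp_pos: [0.5409, 0.1355, 0.0939]
orientation: [0.336, -0.552, 0.719, 0.255]
wrist_force: [0.5, -0.4, -0.4]
finger_gap: 0.0267
grip_force: 37.3
```

>>> drive_tool:
  series:
    - [[0,0,0,0,0,0],[0,0,0,0,0,0],[0,0,0,0,0,0],[0,0,0,0,0,0]]
  jaw: 0.0

```text
clock: 23.52
tcp_pos: [0.5409, 0.1355, 0.094]
orientation: [0.336, -0.552, 0.719, 0.255]
wrist_force: [-0.1, 0.1, -0.3]
finger_gap: 0.0426
grip_force: 0.0
```

>>> drive_tool:
  series:
    - [[0,0,-0.15,0,0,0],[0,0,-0.25,0,0,0],[0,0,-0.25,0,0,0],[0,0,-0.25,0,0,0],[-0.2,0,-0.2,0,0,0],[-0.2,0,-0.2,0,0,0],[-0.2,0,-0.2,0,0,0],[0,0,0,0,0,0]]

```text
clock: 24.52
tcp_pos: [0.5176, 0.0468, 0.2672]
orientation: [0.337, -0.553, 0.719, 0.253]
wrist_force: [-0.6, -0.1, -0.7]
finger_gap: 0.0426
grip_force: 0.0
```

```bash
python3 - <<'E'
from kin import *
from pl import *
p,R=pose(); print(p,env.get_state()["joint_pos"])
for c in("scene","top"):
    im=viewer.read_camera(c)
    for d in models.silhouettes("glue1",c)[:5]:
        e=cent(d["region"]); print(c,round(d["score"],2),d["region"].sum(),least_squares(lambda q:cylc(c,q[0],q[1],.03,.028,.092)-e,[.54,.13]).x,least_squares(lambda q:cylc(c,q[0],q[1],.004,.028,.092)-e,[.54,.13]).x)
    if c=="scene": cv2.imwrite("pics/s5.png",cv2.resize(im[100:400,210:430,::-1],(440,600),interpolation=cv2.INTER_CUBIC))
print(spot(.033,.1)-.008*RR.as_matrix()[:,2])
E
```

```text
[0.5176 0.0468 0.2672] [-0.5127  0.2584 -0.2368  1.352   0.8365 -1.9468]
scene 0.72 438 [0.5372 0.132 ] [0.5379 0.1214]
scene 0.6 302 [ 0.5861 -0.1576] [ 0.5883 -0.177 ]
scene 0.45 2 [ 0.5862 -0.2157] [ 0.5885 -0.2369]
top 0.6 154 [ 0.5864 -0.1747] [ 0.5887 -0.1781]
top 0.57 172 [ 0.5781 -0.2277] [ 0.5802 -0.2324]
top 0.52 183 [0.5393 0.1304] [0.5404 0.1348]
top 0.29 10484 [ 0.6784 -0.2255] [ 0.6831 -0.2302]
[0.5384 0.1294 0.1051]
```

View pics/s5.png

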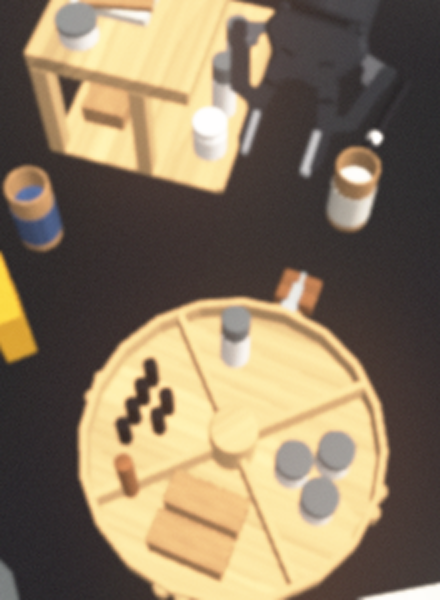

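The first stick stands upright in the bay at crop (236,335), about (0.538, 0.131), with nothing else disturbed. Now the middle stick.

```bash
python3 - <<'E'
from kin import *
from pl import *
p,R=pose()
G=np.array([.578,-.2345,.074])
for yaw,tl in((-9,50),(-9,45),(-9,42),(0,50),(0,45),(5,45)):
    T=tilted(yaw,tl)*FL; d=T.as_matrix()[:,2]; b=G+.008*d
    f=np.array([np.cos(np.radians(yaw)),np.sin(np.radians(yaw)),0])
    for n,x in(("goal",b),("d.05",b-.05*d),("d.1",b-.1*d),("back",b-.03*f+[0,0,.018]),("up",b-.03*f+[0,0,.18])):
        q=ik(x,T); print(yaw,tl,n,round(q.cost**.5,4),q.x[1:4])
E
```

```text
-9 50 goal 0.0 [ 0.3157 -1.0027 -0.5443]
-9 50 d.05 0.0178 [ 0.1475 -1.02   -0.3491]
-9 50 d.1 0.0323 [-0.0219 -1.02   -0.1331]
-9 50 back 0.0166 [ 0.2063 -1.02   -0.4139]
-9 50 up 0.0 [-0.2004 -0.845   0.1421]
-9 45 goal 0.0 [ 0.2591 -0.9224 -0.3259]
-9 45 d.05 0.0 [ 0.1116 -0.9557 -0.1984]
-9 45 d.1 0.0 [-0.0444 -0.9709 -0.0403]
-9 45 back 0.0 [ 0.1693 -0.9628 -0.2654]
-9 45 up 0.0 [-0.1793 -0.7547  0.2913]
-9 42 goal 0.0 [ 0.2398 -0.8721 -0.2081]
-9 42 d.05 0.0 [ 0.0982 -0.8989 -0.082 ]
-9 42 d.1 0.0 [-0.0475 -0.9087  0.0682]
-9 42 back 0.0 [ 0.1527 -0.9117 -0.1507]
-9 42 up 0.0 [-0.1607 -0.7005  0.374 ]
0 50 goal 0.0 [ 0.3106 -0.9342 -0.3862]
0 50 d.05 0.0 [ 0.1731 -0.9632 -0.2441]
0 50 d.1 0.0 [ 0.031  -0.9716 -0.0661]
0 50 back 0.0 [ 0.2251 -0.9642 -0.3052]
0 50 up 0.0 [-0.1434 -0.7707  0.2569]
0 45 goal 0.0 [ 0.2688 -0.8597 -0.1961]
0 45 d.05 0.0 [ 0.1376 -0.8806 -0.0596]
0 45 d.1 0.0 [ 0.0066 -0.8835  0.1017]
0 45 back 0.0 [ 0.1882 -0.8893 -0.1233]
0 45 up 0.0 [-0.1248 -0.6876  0.3915]
5 45 goal 0.0 [ 0.2802 -0.8134 -0.1065]
5 45 d.05 0.0 [ 0.1609 -0.826   0.0347]
5 45 d.1 0.0 [ 0.046  -0.8209  0.1973]
5 45 back 0.0 [ 0.207  -0.8357 -0.0268]
5 45 up 0.0 [-0.0848 -0.6385  0.4621]
```

```bash
cat >> pl.py <<'E'
T2=tilted(-6,45)*FL; G2=np.array([.578,-.2345,.074]); d2=T2.as_matrix()[:,2]; b2=G2+.008*d2
E
python3 - <<'E'
from kin import *
from pl import *
p,R=pose(); a=np.array([.515,-.225,.27]); pre=b2-.1*d2
print(delta(a,R),delta(a,T2),pre)
rv=(R.inv()*T2).as_rotvec()
for s in(0,.5,1): q=ik(a,R*Ro.from_rotvec(s*rv)); print(q.cost**.5,q.x)
q=ik(pre,T2); print(q.cost**.5,q.x)
print("pre",delta(pre,T2,a,T2))
E
```

```text
(array([ 1.3766, -0.5839, -1.7128]), array([0., 0., 0.])) (array([ 1.3766, -0.5839, -1.7128]), array([0.3309, 0.0231, 0.3044])) [ 0.5133 -0.2277  0.1391]
5.716367985172045e-13 [-0.8918  0.6778  0.3421  1.8436  0.6685]
1.8489155814981945e-13 [-0.9613  0.1876 -0.27    1.1191  0.8288]
2.8759517970865617e-15 [-0.7956 -0.2671 -0.7468  0.4345  0.4674]
9.371360918460988e-16 [-0.8041 -0.0304 -0.9456  0.0024  0.4726]
pre (array([ 0.7799, -0.0239,  0.7633]), array([0., 0., 0.]))
```

>>> drive_tool:
  series:
    - [[0.197,-0.083,-0.245,0,0,0],[0.197,-0.083,-0.245,0,0,0],[0.197,-0.083,-0.245,0,0,0],[0.197,-0.083,-0.245,0,0,0],[0.197,-0.083,-0.245,0,0,0],[0.197,-0.083,-0.245,0,0,0],[0.197,-0.083,-0.245,0,0,0],[0,0,0,0.0331,0.0023,0.0304],[0,0,0,0.0331,0.0023,0.0304],[0,0,0,0.0331,0.0023,0.0304],[0,0,0,0.0331,0.0023,0.0304],[0,0,0,0.0331,0.0023,0.0304],[0,0,0,0.0331,0.0023,0.0304],[0,0,0,0.0331,0.0023,0.0304],[0,0,0,0.0331,0.0023,0.0304],[0,0,0,0.0331,0.0023,0.0304],[0,0,0,0.0331,0.0023,0.0304],[0,0,0,0,0,0],[0,0,0,0,0,0]]
  jaw: -0.03

```text
clock: 27.1
tcp_pos: [0.515, -0.2252, 0.2705]
orientation: [0.383, 0.047, 0.922, -0.02]
wrist_force: [0.2, -0.6, -0.6]
finger_gap: 0.0411
grip_force: 0.0
```

```bash
python3 - <<'E'
from pl import *
p,R=pose(); print(p,env.get_state()["joint_pos"],env.get_state()["finger_gap"])
print(delta(b2-.1*d2,T2),delta(b2-.05*d2,T2))
viewer.read_camera("scene"); print([np.round(tuple(least_squares(lambda u:cylc("scene",u[0],u[1],.004,.028,.092)-cent(d["region"]),[.57,-.2]).x)+(d["score"],d["region"].sum()),4) for d in models.silhouettes("glue1","scene")])
E
```

```text
[ 0.515  -0.2252  0.2705] [-0.7975 -0.2042 -0.7233  0.3957  0.4709 -0.5331] 0.0411181889587842
(array([ 0.7835, -0.0218,  0.7652]), array([0.0006, 0.0004, 0.0008])) (array([ 0.7841, -0.0226,  1.1818]), array([0.0006, 0.0004, 0.0008]))
[array([  0.5865,  -0.1796,   0.81  , 365.    ]), array([  0.5747,  -0.2362,   0.69  , 303.    ]), array([    0.5267,     0.2358,     0.67  , 18107.    ]), array([  0.5391,   0.1215,   0.63  , 404.    ]), array([  0.5932,  -0.1067,   0.24  , 408.    ])]
```

>>> drive_tool:
  series:
    - [[0.196,-0.006,0.191,0,0,0],[0.196,-0.006,0.191,0,0,0],[0.196,-0.006,0.191,0,0,0],[0.196,-0.006,0.191,0,0,0],[0,0,0.21,0,0,0],[0,0,0.21,0,0,0],[0,0,0,0,0,0]]

```text
clock: 28.08
tcp_pos: [0.5488, -0.2325, 0.1021]
orientation: [0.382, 0.048, 0.923, -0.019]
wrist_force: [-0.5, 0.8, -0.1]
finger_gap: 0.0415
grip_force: 0.0
```

```bash
python3 - <<'E'
from pl import *
p,R=pose(); print(p,env.get_state()["joint_pos"],env.get_state()["wrist_force"])
print(delta(b2,T2))
E
```

```text
[ 0.5488 -0.2325  0.1021] [-0.7481  0.1211 -0.9442 -0.1681  0.4391 -0.488 ] [-0.4626  0.7551 -0.1303]
(array([-0.0069,  0.0084,  0.4044]), array([ 0.0004, -0.0002, -0.    ]))
```

>>> drive_tool:
  series:
    - [[-0.002,0.002,0.1,0,0,0],[-0.002,0.002,0.1,0,0,0],[-0.002,0.002,0.1,0,0,0],[-0.002,0.002,0.1,0,0,0],[0,0,0,0,0,0],[0,0,0,0,0,0]]

```text
clock: 28.82
tcp_pos: [0.5833, -0.2346, 0.0708]
orientation: [0.383, 0.048, 0.922, -0.02]
wrist_force: [0.6, 0.2, -0.4]
finger_gap: 0.0415
grip_force: 0.0
```

>>> drive_tool:
  series:
    - [[0,0,0,0,0,0],[0,0,0,0,0,0],[0,0,0,0,0,0],[0,0,0,0,0,0]]
  jaw: -0.6
  grip_force: 35

```text
clock: 29.32
tcp_pos: [0.5834, -0.2349, 0.0712]
orientation: [0.383, 0.048, 0.922, -0.021]
wrist_force: [0.5, -0.5, -1.5]
finger_gap: 0.0267
grip_force: 37.1
```

```bash
python3 - <<'E'
from pl import *
p,R=pose(); print(p,env.get_state()["joint_pos"],env.get_state()["wrist_force"])
f=np.array([np.cos(np.radians(-9)),np.sin(np.radians(-9)),0])
a=p+[0,0,.018]; print("up",delta(a,R)); b=a-.03*f; print("back",delta(b,R,a,R)); c=b+[0,0,.18];print("up",delta(c,R,b,R))
E
```

```text
[ 0.5834 -0.2349  0.0712] [-0.6969  0.2416 -0.9201 -0.2863  0.4062 -0.4438] [ 0.4894 -0.4759 -1.4603]
up (array([-0.1063, -0.0002, -0.1058]), array([0., 0., 0.]))
back (array([ 0.1761,  0.0131, -0.177 ]), array([0., 0., 0.]))
up (array([-1.0633, -0.0016, -1.058 ]), array([0., 0., 0.]))
```

>>> drive_tool:
  series:
    - [[-0.053,0,-0.053,0,0,0],[-0.053,0,-0.053,0,0,0],[0.059,0.004,-0.059,0,0,0],[0.059,0.004,-0.059,0,0,0],[0.059,0.004,-0.059,0,0,0],[0,0,0,0,0,0],[-0.177,0,-0.176,0,0,0],[-0.177,0,-0.176,0,0,0],[-0.177,0,-0.176,0,0,0],[-0.177,0,-0.176,0,0,0],[-0.177,0,-0.176,0,0,0],[-0.177,0,-0.176,0,0,0],[0,0,0,0,0,0]]

```text
clock: 30.95
tcp_pos: [0.5552, -0.2313, 0.2724]
orientation: [0.386, 0.047, 0.921, -0.022]
wrist_force: [0.1, -0.5, -0.1]
finger_gap: 0.0266
grip_force: 37.1
```

```bash
cat >> pl.py <<'E'
R2=tilted(75,45)*FL
def spot2(l,z,s=.085): t=ax+s*u+l*w+.0085*R2.as_matrix()[:,2]; t[2]=z; return t
E
python3 - <<'E'
from kin import *
from pl import *
p,R=pose(); print(p,env.get_state()["joint_pos"],env.get_state()["finger_gap"])
print(delta(p,R2)); rv=(R.inv()*R2).as_rotvec()
t=spot2(-.033,.25)
for s in(.5,1): q=ik(p,R*Ro.from_rotvec(s*rv)); print(q.cost**.5,q.x)
for x in((p+t)/2,t,spot2(-.033,.098)): q=ik(x,R2); print(q.cost**.5,q.x)
print(t,delta(t,R2,p,R2))
E
```

```text
[ 0.5552 -0.2313  0.2724] [-0.7351 -0.1332 -0.6743  0.3411  0.4307 -0.4763] 0.026645013554467543
(array([0., 0., 0.]), array([-0.3202,  0.001 , -0.316 ]))
9.12985476297841e-16 [-0.8865  0.2233 -0.2014  1.0601  0.7847]
9.12985476297841e-16 [-0.8277  0.687   0.428   1.8039  0.6396]
1.4261992612995377e-13 [-0.6272  0.3977 -0.0473  1.4691  0.7214]
4.160330716362286e-14 [-0.2947  0.132  -0.3802  1.0914  0.7849]
6.2160097262049454e-15 [-0.2947  0.3255 -0.562   0.7162  0.7849]
[0.4762 0.1522 0.25  ] (array([-1.9308,  1.4633,  2.1949]), array([0., 0., 0.]))
```

>>> drive_tool:
  series:
    - [[0,0,0,-0.032,0,-0.0316],[0,0,0,-0.032,0,-0.0316],[0,0,0,-0.032,0,-0.0316],[0,0,0,-0.032,0,-0.0316],[0,0,0,-0.032,0,-0.0316],[0,0,0,-0.032,0,-0.0316],[0,0,0,-0.032,0,-0.0316],[0,0,0,-0.032,0,-0.0316],[0,0,0,-0.032,0,-0.0316],[0,0,0,-0.032,0,-0.0316],[0,0,0,0,0,0]]

```text
clock: 32.33
tcp_pos: [0.5546, -0.2304, 0.2649]
orientation: [0.304, -0.56, 0.733, 0.238]
wrist_force: [-1.1, -0.3, -1.9]
finger_gap: 0.0267
grip_force: 37.2
```

>>> drive_tool:
  series:
    - [[-0.193,0.146,0.2195,0,0,0],[-0.193,0.146,0.2195,0,0,0],[-0.193,0.146,0.2195,0,0,0],[-0.193,0.146,0.2195,0,0,0],[-0.193,0.146,0.2195,0,0,0],[-0.193,0.146,0.2195,0,0,0],[-0.193,0.146,0.2195,0,0,0],[-0.193,0.146,0.2195,0,0,0],[-0.193,0.146,0.2195,0,0,0],[-0.193,0.146,0.2195,0,0,0],[0,0,0,0,0,0],[0,0,0,0,0,0]]

```text
clock: 33.83
tcp_pos: [0.4748, 0.1534, 0.2484]
orientation: [0.305, -0.561, 0.733, 0.235]
wrist_force: [0.3, -0.8, -1.0]
finger_gap: 0.0267
grip_force: 37.2
```

```bash
python3 - <<'E'
from pl import *
p,R=pose(); print(p,env.get_state()["joint_pos"],env.get_state()["finger_gap"])
t=spot2(-.033,.1); print(delta(t,R2), t)
E
```

```text
[0.4748 0.1534 0.2484] [-0.2962  0.077  -0.4497  1.0804  0.7893 -1.6178] 0.026679312769343363
(array([ 0.8826, -0.0174,  0.8661]), array([ 0.0004,  0.0015, -0.001 ])) [0.4762 0.1522 0.1   ]
```

>>> drive_tool:
  series:
    - [[0.118,-0.0025,0.1155,0,0,0],[0.118,-0.0025,0.1155,0,0,0],[0.118,-0.0025,0.1155,0,0,0],[0.118,-0.0025,0.1155,0,0,0],[0.118,-0.0025,0.1155,0,0,0],[0.118,-0.0025,0.1155,0,0,0],[0.118,-0.0025,0.1155,0,0,0],[0.028,0,0.028,0,0,0],[0.02,0,0.02,0,0,0],[0,0,0,0,0,0],[0,0,0,0,0,0]]

```text
clock: 35.2
tcp_pos: [0.477, 0.1521, 0.1022]
orientation: [0.305, -0.561, 0.733, 0.235]
wrist_force: [0.7, -0.4, -0.9]
finger_gap: 0.0267
grip_force: 37.2
```

Seating height is about 0.097, so 5 mm more.

>>> drive_tool:
  series:
    - [[0.014,0,0.014,0,0,0],[0.014,0,0.014,0,0,0],[0,0,0,0,0,0],[0,0,0,0,0,0]]

```text
clock: 35.7
tcp_pos: [0.4767, 0.1524, 0.097]
orientation: [0.304, -0.561, 0.733, 0.236]
wrist_force: [-0.7, 0.7, 0.0]
finger_gap: 0.0265
grip_force: 37.4
```

>>> drive_tool:
  series:
    - [[0,0,0,0,0,0],[0,0,0,0,0,0],[0,0,0,0,0,0],[0,0,0,0,0,0]]
  jaw: 0.0

```text
clock: 36.2
tcp_pos: [0.4765, 0.1523, 0.0969]
orientation: [0.304, -0.561, 0.733, 0.236]
wrist_force: [0.4, 0.4, 0.5]
finger_gap: 0.0427
grip_force: 0.0
```

>>> drive_tool:
  series:
    - [[0,0,-0.15,0,0,0],[0,0,-0.25,0,0,0],[0,0,-0.25,0,0,0],[0,0,-0.25,0,0,0],[-0.2,0,-0.2,0,0,0],[-0.2,0,-0.2,0,0,0],[-0.2,0,-0.2,0,0,0],[0,0,0,0,0,0],[0,0,0,0,0,0]]

```text
clock: 37.33
tcp_pos: [0.4569, 0.0777, 0.2741]
orientation: [0.304, -0.561, 0.733, 0.236]
wrist_force: [0.2, -0.5, -0.0]
finger_gap: 0.0428
grip_force: 0.0
```

```bash
python3 - <<'E'
from pl import *
ims=[]
for c in("scene","top"):
    im=viewer.read_camera(c)[:,:,::-1]
    ims.append(cv2.resize(im[80:400,210:430] if c=="scene" else im[100:320,160:480],(400,582) if c=="scene" else (400,275),interpolation=cv2.INTER_CUBIC))
    for d in models.silhouettes("glue1",c)[:5]:
        e=cent(d["region"]); print(c,round(d["score"],2),d["region"].sum(),least_squares(lambda q:cylc(c,q[0],q[1],.03,.028,.092)-e,[.54,.13]).x,least_squares(lambda q:cylc(c,q[0],q[1],.004,.028,.092)-e,[.54,.13]).x)
o=np.zeros((582,800,3),np.uint8); o[:,:400]=ims[0]; o[:275,400:]=ims[1]; cv2.imwrite("pics/fin.png",o)
E
```

```text
scene 0.98 413 [0.4735 0.148 ] [0.4722 0.1379]
scene 0.93 427 [0.5376 0.133 ] [0.5383 0.1216]
scene 0.73 18054 [0.5267 0.2419] [0.5271 0.2347]
scene 0.72 824 [ 0.4372 -0.0424] [ 0.4349 -0.0583]
scene 0.54 355 [ 0.5844 -0.1599] [ 0.5866 -0.1794]
top 0.61 197 [0.5393 0.1317] [0.5404 0.136 ]
top 0.54 144 [ 0.5871 -0.1747] [ 0.5894 -0.1781]
top 0.47 157 [0.475  0.1463] [0.4744 0.151 ]
```

View pics/fin.png

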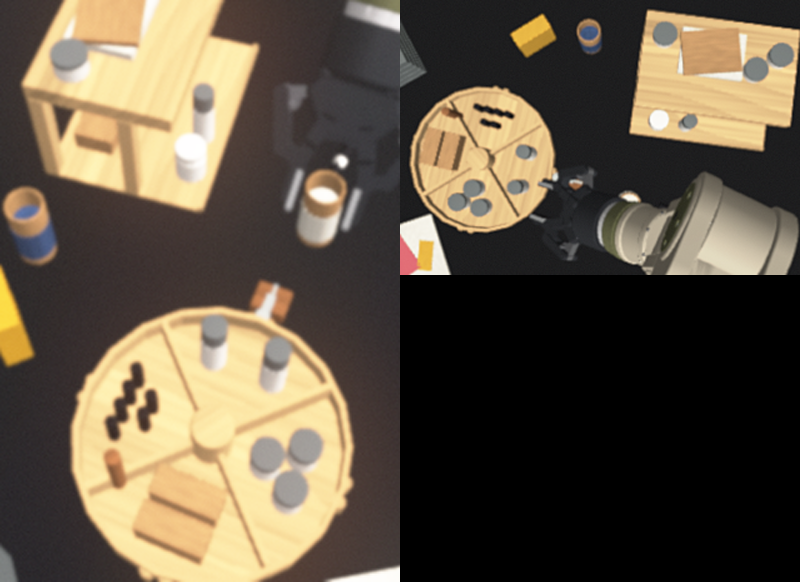

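Both sticks stand upright in the bay, at crop (213,342) and (276,365). The third stick and the pot are still in the row, the tube hasn't moved, and the roller still sits in its detent. I'm handing in.

```bash
python3 -c "
from workcell import order
print(order.hand_in())"
```

```text
the job is handed in; nothing more can be done
None
```

The caddy is turned with its empty bay in the catch, two glue sticks stand upright in that bay, everything else is where it was, and the job is handed in at about 37 s of the 72 s allowed.

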